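Lay the tools out for reassembly in reverse order

ROBOT

A 7-joint arm with a two-finger parallel gripper is mounted at the origin on a cart in front of the work surface, level with it; the furniture and walls round the work are solid. World frame = base frame: x ahead of the robot, y to its left, z up, the work surface at z = 0. Lengths are in m, angles in rad, forces in N, time in s.
With the tool pointing down it reaches from about 0.4 to 0.85 m from the base axis. Payload 10.4 kg.
Tool frame: the origin (TCP) lies midway between the tips of the shut fingers; the grasp point (between the pads) lies 19 mm behind it; z points along the fingers, y is the line along which they close (so a half turn about z gives the same grasp; the last joint's range is limited). The gripper opens to 87 mm and grips with 3 to 60 N. Pads are 19 mm wide; open, the fingers measure 117 mm over their backs; the gripper's body (75 mm by 190 mm) begins 51 mm behind the grasp point.
Start: joints at [1.227, 0.332, -0.065, 1.46, 0.022, 1.35, -0.088], TCP at [0.197, -0.593, 0.223] pointing down, gripper open.
Joint ranges: [-2.6, 2.6], [-0.5, 2.12], [-1.47, 1.34], [0.16, 2.42], [-1.27, 4.41], [0.06, 2.06], [-2.6, 2.6]. Speed limits (rad/s): [2.22, 2.22, 2.79, 2.79, 3.14, 3.14, 3.14].

INTERFACE

Orientations are given as a unit quaternion [x, y, z, w].
In Python, from bench import sensors, eyes, order gives the robot as it stands.
- The arm moves only by the tool arm_command, never from a script. Its argument "steps" is a list of rows, each an object with "rot": the turn, a rotation vector about the world's x, y, z in degrees, a list of three; "slide": the shift along the world's x, y, z in m, a list of three; "grip": the opening, from 0 (shut) to 1 (fully open). A call has exactly 8 rows; each row shifts and turns the commanded pose from where the row before left it; what a row does not reach is not made up. A row lasts 1/8 s, in which the tool goes at most 62.5 mm and 10.7 degrees, less where a joint would pass 70% of its speed; a pose out of reach is approached as far as the arm can. A call with a gripper value outside its range is refused whole. The fingers move at their own pace and stop on an object; "newtons" is the grip in N (left out, the last holds). Time passes only in rows, so rows that do not move let the fingers close, or fill a call up. It gives the time, the measured TCP pose, the force, the opening and the grip force at its end, in the units of the state.
- sensors.read_state(): the state, without advancing time (a new reading comes with each control period).
- eyes.camera(name): name is "side" or "top" or "wrist"; returns a dict with "pixels" (400x640x3 uint8, red, green, blue), "intrinsics" (3x3 intrinsics, pixels), "k1" (the pictures are not rectified: a ray, as slopes to the right and down, at radius r is drawn at 1 + k1 r^2 times it, then the intrinsics apply), "pose" (4x4, takes a point from camera to world coordinates). Camera axes: x right, y down, z forward; pixel columns grow to the right and rows downward; lengths in m; the calibration is good to about 2 mm. A picture is of the moment at which its call begins. There is no depth.
- order.close_job(): hands the job in; it is judged then, once.
Trained networks look in a picture, given as the dict that the camera call returned (one of the last four; its "shot" number tells which), for a name from the list of things; names that differ only in an ending like _2 or _b are one class to them, and where a whole thing is asked for, a point or a joint stands for the part that bears it (a point fixed in the world has none). Each returns a list of dicts, best first, with "conf" (0 to 1); they miss things now and then, are a little off and sometimes report something else, mostly with a low value. They report only what shows in the picture. A call takes as long as a camera call.
- eyes.look_for(name, picture): "bbox" ([left, top, right, bottom] in pixels, round what is visible of it).
The state is a dict: "time": time; "joint_positions": joint angles; "joint_vel": joint speeds; "joint_torque": joint torques, N m; "ee_pos": TCP position; "eef_rot": TCP orientation; "ft_force": force on the tool from outside, world axes, zero at the start; "torque": the same for the moment, N m; "width": finger opening in m; "grip_force": force on a finger pad.
Only numpy, scipy, OpenCV 4.12 (cv2) and the standard library are available. Lean on these libraries where they do the work, as an engineer would, in place of code of your own. Each camera call takes 0.05 s, during which the arm holds its last target. There are 200 camera calls.

TASK

The four tools lie in the coloured saddles of the plywood carry rack in the order in which they were used to strip a part down; for putting it together again, move them all into the black saddles of the grey bench rack in the reverse order, one in each: the tool that lay farthest left in the carry rack goes to the far right saddle of the bench rack, and so on to the one that lay farthest right, which goes to the far left. Each must lie in both clips of its saddle, along the notches, placed lengthwise as it lies now, with the front part of its handle midway between the clips. Leave the tape measure, the wood block and the oil bottle where they are.

Things in the scene. Friction and masses are not known exactly. Their poses are not given: they have to be found in the camera images.
- red_tool_grip (a point): screwdriver with a bright red handle, 145 mm long, 26 mm thick at the handle (grips at 16-26 mm), 70 g; starts in the red saddle, handle to the robot, point midway between the clips within 6 mm. Point: on the handle's front part, 22 mm from mid-length towards the handle end, half-way up; grip here from above, between the clips. Own y along the tool to the handle end, z up at the start. In a saddle it is 47 to 55 mm above the bench; the tool leans up to 0.1 rad.
- blue_tool_grip (a point): screwdriver with a blue handle, 140 mm long, 22 mm thick at the handle (grips at 14-22 mm), 70 g; starts in the blue saddle, handle to the robot, point midway between the clips within 6 mm. Point: on the handle's front part, 22 mm from mid-length towards the handle end, half-way up; grip here from above, between the clips. Own y along the tool to the handle end, z up at the start. In a saddle it is 47 to 55 mm above the bench; the tool leans up to 0.1 rad.
- olive_tool_grip (a point): punch with an olive-green handle, 130 mm long, 18 mm thick at the handle (grips at 12-18 mm), 70 g; starts in the green saddle, handle to the robot, point midway between the clips within 6 mm. Point: on the handle's front part, 22 mm from mid-length towards the handle end, half-way up; grip here from above, between the clips. Own y along the tool to the handle end, z up at the start. In a saddle it is 47 to 55 mm above the bench; the tool leans up to 0.1 rad.
- wood_tool_grip (a point): scraper with a wooden handle and flat blade, 124 mm long, 20 mm thick at the handle (grips at 12-20 mm), 70 g; starts in the yellow saddle, handle to the robot, point midway between the clips within 6 mm. Point: on the handle's front part, 22 mm from mid-length towards the handle end, half-way up; grip here from above, between the clips. Own y along the tool to the handle end, z up at the start. In a saddle it is 47 to 55 mm above the bench; the tool leans up to 0.1 rad.
- red_saddle: red plastic saddle of the carry rack, fixed, same shape as the bench rack's black ones; the tool with the red handle lies in it at the start. Origin at bench level under the middle of the saddle; x along the tool, away from the robot, y along the row to the left.
- blue_saddle: blue plastic saddle of the carry rack, fixed, same shape as the bench rack's black ones; the tool with the blue handle lies in it at the start. Origin at bench level under the middle of the saddle; x along the tool, away from the robot, y along the row to the left.
- olive_saddle: green plastic saddle of the carry rack, fixed, same shape as the bench rack's black ones; the tool with the olive handle lies in it at the start. Origin at bench level under the middle of the saddle; x along the tool, away from the robot, y along the row to the left.
- wood_saddle: yellow plastic saddle of the carry rack, fixed, same shape as the bench rack's black ones; the tool with the wooden handle lies in it at the start. Origin at bench level under the middle of the saddle; x along the tool, away from the robot, y along the row to the left.
- carry_rack: carry rack with a plywood board, 76 x 232 mm, that bears the four coloured saddles in a row along its y, at y = +87, +29, -29 and -87 mm, in an order that varies. Fixed; may stand left or right; a bench vice about 165 mm tall, fixed, stands between the racks, nearer to the robot. Origin under its centre at bench level, +y to the robot's left, x away from the robot.
- bench_rack: fixed grey rack, 76 x 232 mm; origin under its centre at bench level, axes as the carry rack. Four empty black saddles at x = 0, y = +87, +29, -29, -87 mm: each two U-clips 8 mm thick at x = -26 and +26 mm, notch floor 42 mm above the bench, 33 mm wide, widening up to horn tops at 61 mm. 44 mm free between the clips for fingers, down to 15 mm above the bench.
- tape_mid (a point): bystander: yellow tape measure, 64 x 70 x 36 mm, standing on the bench; point at its centre.
- block_mid (a point): bystander: block of wood, 70 x 110 x 34 mm, lying on the bench; point at its centre.
- oil_mid (a point): bystander: upright small green-grey oil bottle with a cream nozzle, 32 mm across, 86 mm tall; point half-way up.

How it is judged:
By the outcome, as a careful person would: the job done as asked, in the order asked, and still so for the second after the job is handed in, with the robot touching nothing.
It also fails if it takes over 128 s, if anything falls off the work surface, if the arm or the gripper's body presses on something with over 40 N, if the wrist force passes 120 N, or if a joint passes its speed limit or range.

## Working session

There is one attempt and no reset: what is moved stays moved. The work goes in short steps, Python scripts to look and compute and a tool call to move; the robot and the scene stay as the last step left them, time stands still between calls to the robot, and variables do not carry over. Pictures are saved under pics/ and viewed, at most 14 in all, crops included, and the job is handed in when it is done.

Besides the shell and the picture viewer there is one more tool, called after "Emit:" as name([rows], argument=value, ...), one row to a line, values as JSON. arm_command: Moves the arm, as the interface text tells. Its arguments: {"type":"object","properties":{"steps":{"type":"array","items":{"type":"object","properties":{"rot":{"type":"array","items":{"type":"number"}},"slide":{"type":"array","items":{"type":"number"}},"grip":{"type":"number"}}}},"newtons":{"type":"number"}},"required":["steps"]}

```bash
mkdir -p pics; cat > h.py <<'E'
import numpy as np, cv2
from bench import sensors, eyes, order
def ray(p,uv):
    K=np.array(p["intrinsics"]);k=p["k1"];T=np.array(p["pose"])
    d=np.linalg.inv(K)@np.array([uv[0],uv[1],1.]);q=d[:2].copy()
    for _ in range(20): q=d[:2]/(1+k*(q@q))
    return T[:3,3],T[:3,:3]@np.array([q[0],q[1],1.])
def atz(p,uv,z):
    o,d=ray(p,uv);return o+d*(z-o[2])/d[2]
def proj(p,X):
    K=np.array(p["intrinsics"]);T=np.array(p["pose"]);c=T[:3,:3].T@(np.array(X)-T[:3,3]);q=c[:2]/c[2];q=q*(1+p["k1"]*(q@q))
    return (K@np.array([q[0],q[1],1]))[:2]
def save(p,n): cv2.imwrite(f"pics/{n}.png",p["pixels"][:,:,::-1])
E
python3 - <<'E'
from h import *
for c in ["top","side"]:
    p=eyes.camera(c);save(p,c+"0")
    print(c,np.round(np.array(p["pose"]),3).tolist())
    for n in ["red_tool_grip","blue_tool_grip","olive_tool_grip","wood_tool_grip","red_saddle","blue_saddle","olive_saddle","wood_saddle","carry_rack","bench_rack","tape_mid","block_mid","oil_mid"]:
        for d in eyes.look_for(n,p)[:2]:
            b=np.array(d["bbox"]);u=[(b[0]+b[2])/2,(b[1]+b[3])/2]
            print(n,round(d["conf"],2),np.round(b).tolist(),np.round(atz(p,u,.05),3).tolist())
s=sensors.read_state();print(s)
E
```

```text
top [[0.1, -0.939, 0.329, -0.058], [-0.995, -0.092, 0.04, -0.127], [-0.007, -0.331, -0.943, 1.69], [0.0, 0.0, 0.0, 1.0]]
red_tool_grip 0.62 [224.0, 165.0, 232.0, 194.0] [0.548, 0.294, 0.05]
blue_tool_grip 0.57 [196.0, 165.0, 202.0, 196.0] [0.532, 0.401, 0.05]
wood_tool_grip 0.65 [210.0, 159.0, 222.0, 187.0] [0.568, 0.345, 0.05]
red_saddle 0.67 [336.0, 198.0, 404.0, 225.0] [0.476, -0.223, 0.05]
red_saddle 0.62 [235.0, 177.0, 238.0, 192.0] [0.532, 0.262, 0.05]
blue_saddle 0.45 [193.0, 173.0, 206.0, 192.0] [0.527, 0.397, 0.05]
olive_saddle 0.38 [176.0, 157.0, 191.0, 193.0] [0.549, 0.463, 0.05]
wood_saddle 0.47 [206.0, 170.0, 223.0, 191.0] [0.538, 0.344, 0.05]
carry_rack 0.96 [178.0, 175.0, 242.0, 195.0] [0.521, 0.359, 0.05]
bench_rack 0.86 [338.0, 200.0, 401.0, 225.0] [0.472, -0.223, 0.05]
bench_rack 0.59 [211.0, 159.0, 220.0, 190.0] [0.562, 0.343, 0.05]
tape_mid 0.72 [278.0, 183.0, 300.0, 199.0] [0.525, 0.069, 0.05]
block_mid 0.83 [437.0, 228.0, 472.0, 249.0] [0.406, -0.523, 0.05]
oil_mid 0.71 [197.0, 174.0, 204.0, 193.0] [0.522, 0.393, 0.05]
side [[-0.926, 0.176, -0.335, 0.955], [0.37
[... 1139 characters left out ...]
0892,  0.33221573, -0.06469714,  1.46009916,  0.0216156 ,
        1.34990194, -0.08846156]), 'joint_vel': array([ 1.85290645e-03, -9.07966308e-05,  2.83809805e-03, -4.37484479e-05,
        1.58544288e-03,  2.55169388e-03,  7.98070381e-05]), 'joint_torque': array([ 8.29199034e-04, -6.23029017e+01,  2.49602948e-02, -3.90120685e+01,
       -6.10019895e-02,  3.14622070e-02,  5.59635384e-05]), 'ee_pos': array([ 0.1970886 , -0.59313385,  0.22256609]), 'eef_rot': array([9.87161097e-01, 1.59727788e-01, 7.00398342e-06, 3.47964879e-05]), 'ft_force': array([-0.29249494,  0.82668644, -0.14275816]), 'torque': array([-0.0086695 , -0.03569157, -0.05792412]), 'grip_force': 0.0, 'width': 0.08705826621753777}
```

```bash
python3 - <<'E'
import cv2,numpy as np
a=cv2.imread("pics/top0.png")[130:280,150:490];b=cv2.imread("pics/side0.png")[130:350,240:460]
cv2.imwrite("pics/a.png",np.vstack([cv2.resize(a,(798,352),interpolation=cv2.INTER_CUBIC)]));cv2.imwrite("pics/b.png",cv2.resize(b,(600,600),interpolation=cv2.INTER_CUBIC))
E
```

```text
(no output)
```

View pics/a.png

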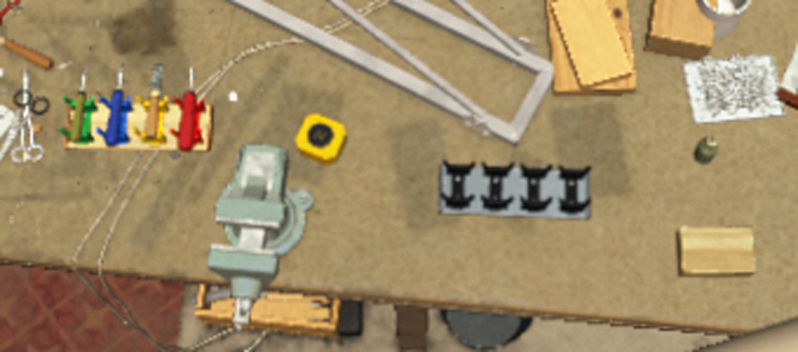

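View pics/b.png

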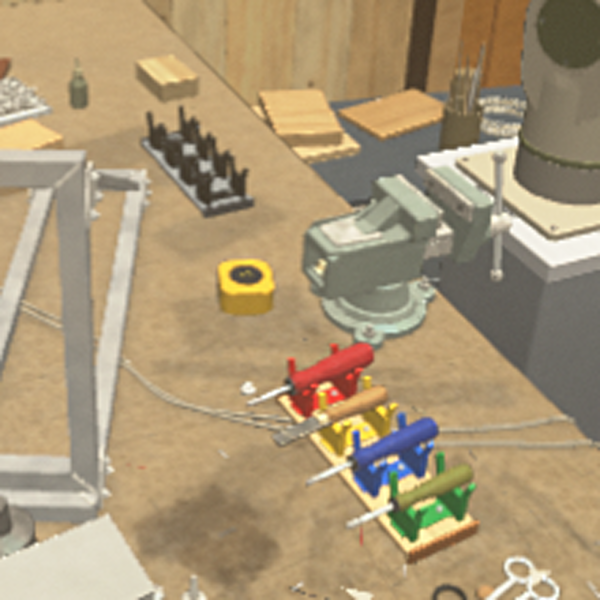

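View pics/side0.png

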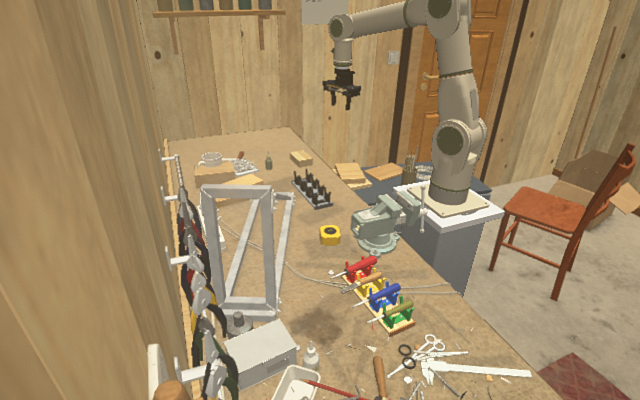

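```bash
python3 - <<'E'
from h import *
t=eyes.camera("top");s=eyes.camera("side")
def ct(u,v): return (150+u*340/798,130+v*150/352)
def cs(u,v): return (240+u*220/600,130+v*220/600)
def tri(a,b):
    o1,d1=ray(t,a);o2,d2=ray(s,b);A=np.array([d1,-d2]).T;q=np.linalg.lstsq(A,o2-o1,rcond=None)[0]
    P,Q=o1+d1*q[0],o2+d2*q[1];return ((P+Q)/2).round(3),np.linalg.norm(P-Q).round(3)
for a in [(550,70),(515,140)]:
    for b in [(85,160),(145,170),(120,190)]: print(a,b,*tri(ct(*a),cs(*b)))
# bench rack board corners at z~.012
for a in [(441,160),(591,169),(589,218),(440,211)]: print(atz(t,ct(*a),.01).round(3))
print("carry")
for a in [(67,148),(209,150),(210,103)]: print(atz(t,ct(*a),.01).round(3))
print("side bench")
for b in [(140,137),(252,205),(207,214)]: print(atz(s,cs(*b),.01).round(3))
for b in [(410,557),(478,523),(280,400)]: print(atz(s,cs(*b),.01).round(3))
print("vice", atz(t,ct(262,150),.15),atz(t,ct(245,270),.15),atz(t,ct(212,210),.15),atz(t,ct(300,205),.05))
E
```

```text
(550, 70) (85, 160) [ 0.66  -0.253  0.049] 0.041
(550, 70) (145, 170) [ 0.617 -0.23   0.057] 0.123
(550, 70) (120, 190) [ 0.643 -0.239  0.02 ] 0.104
(515, 140) (85, 160) [ 0.607 -0.234  0.023] 0.08
(515, 140) (145, 170) [ 0.566 -0.216  0.025] 0.004
(515, 140) (120, 190) [ 0.59  -0.224 -0.012] 0.019
[ 0.529 -0.106  0.01 ]
[ 0.537 -0.339  0.01 ]
[ 0.458 -0.34   0.01 ]
[ 0.447 -0.112  0.01 ]
carry
[0.491 0.481 0.01 ]
[0.51  0.255 0.01 ]
[0.589 0.266 0.01 ]
side bench
[ 0.529 -0.342  0.01 ]
[ 0.451 -0.094  0.01 ]
[ 0.518 -0.094  0.01 ]
[0.566 0.496 0.01 ]
[0.489 0.486 0.01 ]
[0.585 0.274 0.01 ]
vice [0.4702468  0.14745607 0.15      ] [0.29366159 0.14608872 0.15      ] [0.37458948 0.20507156 0.15      ] [0.42363593 0.09612973 0.05      ]
```

Emit:
arm_command([
  {"slide":[0.033,0.046,0.013],"rot":[0,0,-2],"grip":1},
  {"slide":[0.033,0.046,0.013],"rot":[0,0,-2],"grip":1},
  {"slide":[0.033,0.046,0.013],"rot":[0,0,-2],"grip":1},
  {"slide":[0.033,0.046,0.013],"rot":[0,0,-2],"grip":1},
  {"slide":[0.033,0.046,0.013],"rot":[0,0,-2],"grip":1},
  {"slide":[0.033,0.046,0.013],"rot":[0,0,-2],"grip":1},
  {"slide":[0.033,0.046,0.013],"rot":[0,0,-2],"grip":1},
  {"slide":[0.033,0.046,0.013],"rot":[0,0,-2],"grip":1},
])

```text
time: 2.5
ee_pos: [0.4619, -0.2235, 0.3273]
eef_rot: [1.0, 0.02, 0.0, 0.0]
ft_force: [1.4, 0.0, 0.5]
width: 0.0869
grip_force: 0.0
```

```bash
python3 - <<'E'
from h import *
s=sensors.read_state();print(s["time"],s["ee_pos"],s["eef_rot"],s["joint_positions"])
p=eyes.camera("wrist");save(p,"w1");print(np.array(p["pose"]).round(3).tolist(),p["k1"])
for n in ["bench_rack","red_saddle"]:
    for d in eyes.look_for(n,p)[:3]:
        b=np.array(d["bbox"]);u=[(b[0]+b[2])/2,(b[1]+b[3])/2]
        print(n,round(d["conf"],2),np.round(b).tolist(),np.round(atz(p,u,.02),3).tolist())
E
```

```text
2.5 [ 0.46185281 -0.22353315  0.32729214] [9.99798499e-01 2.00700770e-02 2.41268143e-04 3.08166958e-04] [ 0.73705743  0.06986987 -0.39544632  1.55920303  0.02734096  1.51724639
 -1.1896203 ]
[[0.04, -0.959, -0.28, 0.54], [-0.999, -0.039, -0.011, -0.219], [-0.001, 0.28, -0.96, 0.489], [0.0, 0.0, 0.0, 1.0]] -0.05197489808562368
bench_rack 0.78 [234.0, 116.0, 410.0, 170.0] [0.492, -0.22, 0.02]
```

View pics/w1.png

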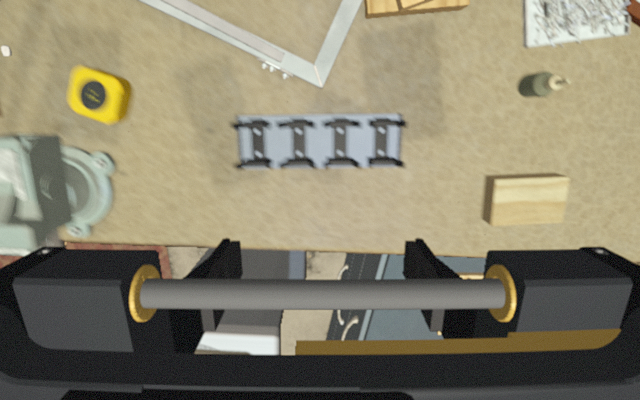

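```bash
cat > fit.py <<'E'
from h import *
from scipy.optimize import minimize
def fitrack(p,mask,g,zt=.012):
    # board mask (incl. saddles hull) -> fit 76x232 rectangle at height zt
    ys,xs=np.nonzero(mask);pts=np.array([atz(p,(x,y),zt)[:2] for x,y in zip(xs,ys)])
    (c,sz,a)=cv2.minAreaRect(pts.astype(np.float32)*1000)
    return np.array(c)/1000,sz,a
E
python3 - <<'E'
from fit import *
p=eyes.camera("wrist");im=p["pixels"].astype(int)
print(im[142,280],im[120,320],im[105,320],im[142,258])
r,g,b=im[...,0],im[...,1],im[...,2]
m=(b-r>3)&(b>90);m[:108]=0;m[175:]=0;m[:,:228]=0;m[:,412:]=0
m=cv2.morphologyEx(m.astype(np.uint8),cv2.MORPH_OPEN,np.ones((3,3)))
for z in (0,.012): print(fitrack(p,m,0,z))
T=np.array(p["pose"])
def rackpts(c,yaw,P): 
    R=np.array([[np.cos(yaw),-np.sin(yaw)],[np.sin(yaw),np.cos(yaw)]]);return [np.r_[R@np.array(q[:2])+c,q[2]] for q in P]
c,sz,a=fitrack(p,m,0,.012)
yaw=np.deg2rad(a if abs(a)<45 else a-90);print("yaw",yaw)
big=cv2.resize(p["pixels"][100:180,225:415,::-1],None,fx=4,fy=4,interpolation=cv2.INTER_CUBIC)
P=[(sx*.038,sy*.116,.012) for sx,sy in((1,1),(1,-1),(-1,-1),(-1,1))]+[(sx*.026,y+sy*.0205,.061) for y in(.087,.029,-.029,-.087) for sx in(1,-1) for sy in(1,-1)]
for X in rackpts(c,yaw,P):
    u=proj(p,X);cv2.circle(big,(int((u[0]-225+.5)*4),int((u[1]-100+.5)*4)),3,(0,0,255),-1)
cv2.imwrite("pics/w1b.png",big)
E
```

```text
[176 189 193] [183 193 199] [170 160 139] [80 80 77]
(array([ 0.48967099, -0.22213663]), (75.19075775146484, 231.67337036132812), 3.2599892616271973)
(array([ 0.4909147, -0.2220235]), (73.3480453491211, 225.99562072753906), 3.2599892616271973)
yaw 0.05689754619505343
```

View pics/w1b.png

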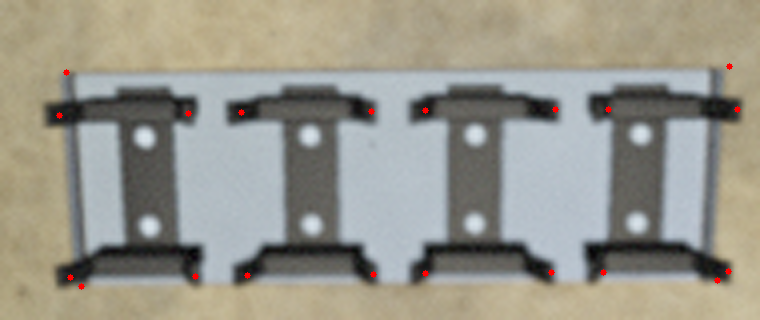

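Emit:
arm_command([
  {"slide":[0.002,0.05,0],"grip":1},
  {"slide":[0.003,0.06,0],"grip":1},
  {"slide":[0.003,0.06,0],"grip":1},
  {"slide":[0.003,0.06,0],"grip":1},
  {"slide":[0.003,0.06,0],"grip":1},
  {"slide":[0.003,0.06,0],"grip":1},
  {"slide":[0.003,0.06,0],"grip":1},
  {"slide":[0.003,0.06,0],"grip":1},
])

```text
schema error: expected keys rot, slide, grip
```

Emit:
arm_command([
  {"slide":[0.003,0.06,0],"rot":[0,0,1],"grip":1},
  {"slide":[0.003,0.04,0],"rot":[0,0,1],"grip":1},
  {"slide":[0.003,0.02,0],"grip":1},
  {"grip":1},
  {"grip":1},
  {"grip":1},
  {"grip":1},
  {"grip":1},
])

```text
schema error: expected keys rot, slide, grip
```

```bash
python3 - <<'E'
from h import *
s=sensors.read_state();print(s["time"],s["ee_pos"],s["eef_rot"],s["joint_positions"])
p=eyes.camera("wrist");save(p,"w2")
import pickle;pickle.dump(p,open("w2.pkl","wb"))
for n,z in [("carry_rack",.012)]+[(a+"_saddle",.04) for a in("red","blue","olive","wood")]+[(a+"_tool_grip",.052) for a in("red","blue","olive","wood")]:
    for d in eyes.look_for(n,p)[:2]:
        b=np.array(d["bbox"]);u=[(b[0]+b[2])/2,(b[1]+b[3])/2]
        print(n,round(d["conf"],2),np.round(b).tolist(),np.round(atz(p,u,z),3).tolist())
E
```

```text
2.7 [ 0.46154623 -0.22444782  0.32677853] [9.99757527e-01 2.20178129e-02 1.86461350e-04 2.62645047e-04] [ 0.73787992  0.07026383 -0.39441272  1.55983204  0.02737847  1.51635954
 -1.1838897 ]
wood_saddle 0.52 [232.0, 113.0, 409.0, 173.0] [0.494, -0.219, 0.04]
```

View pics/w2.png

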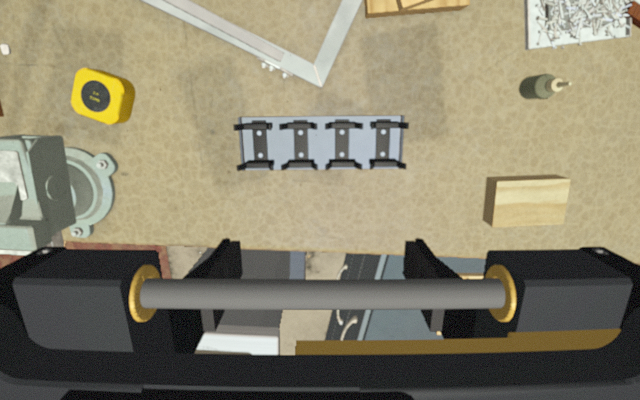

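The picture still shows the bench rack (px 238-405, 115-170): the move was refused because every row needs all three keys.

Emit:
arm_command([
  {"slide":[0.002,0.05,0],"rot":[0,0,0],"grip":1},
  {"slide":[0.003,0.06,0],"rot":[0,0,0],"grip":1},
  {"slide":[0.003,0.06,0],"rot":[0,0,0],"grip":1},
  {"slide":[0.003,0.06,0],"rot":[0,0,0],"grip":1},
  {"slide":[0.003,0.06,0],"rot":[0,0,0],"grip":1},
  {"slide":[0.003,0.06,0],"rot":[0,0,0],"grip":1},
  {"slide":[0.003,0.06,0],"rot":[0,0,0],"grip":1},
  {"slide":[0.003,0.06,0],"rot":[0,0,0],"grip":1},
])

```text
time: 4.2
ee_pos: [0.4842, 0.2464, 0.3269]
eef_rot: [1.0, 0.02, 0.0, 0.0]
ft_force: [0.5, -0.4, 0.5]
width: 0.0868
grip_force: 0.0
```

Emit:
arm_command([
  {"slide":[0.003,0.06,0],"rot":[0,0,1],"grip":1},
  {"slide":[0.003,0.04,0],"rot":[0,0,1],"grip":1},
  {"slide":[0.003,0.02,0],"rot":[0,0,0],"grip":1},
  {"slide":[0,0,0],"rot":[0,0,0],"grip":1},
  {"slide":[0,0,0],"rot":[0,0,0],"grip":1},
  {"slide":[0,0,0],"rot":[0,0,0],"grip":1},
  {"slide":[0,0,0],"rot":[0,0,0],"grip":1},
  {"slide":[0,0,0],"rot":[0,0,0],"grip":1},
])

```text
time: 5.2
ee_pos: [0.4933, 0.3644, 0.3268]
eef_rot: [0.999, 0.038, 0.0, 0.0]
ft_force: [0.4, -0.9, 0.1]
width: 0.0868
grip_force: 0.0
```

```bash
python3 - <<'E'
from h import *
s=sensors.read_state();print(s["time"],s["ee_pos"],s["eef_rot"],s["joint_positions"])
p=eyes.camera("wrist");save(p,"w3")
import pickle;pickle.dump(p,open("w3.pkl","wb"))
for n,z in [("carry_rack",.012)]+[(a+"_saddle",.04) for a in("red","blue","olive","wood")]+[(a+"_tool_grip",.052) for a in("red","blue","olive","wood")]:
    for d in eyes.look_for(n,p)[:2]:
        b=np.array(d["bbox"]);u=[(b[0]+b[2])/2,(b[1]+b[3])/2]
        print(n,round(d["conf"],2),np.round(b).tolist(),np.round(atz(p,u,z),3).tolist())
E
```

```text
5.2 [0.49328672 0.36443422 0.32678507] [9.99282816e-01 3.78654600e-02 2.33242028e-04 7.55858844e-05] [-0.0748216   0.39750609 -0.88521206  1.28128178  0.30490673  1.59894839
 -2.40610358]
carry_rack 0.78 [232.0, 103.0, 400.0, 160.0] [0.538, 0.379, 0.012]
red_saddle 0.6 [369.0, 106.0, 406.0, 156.0] [0.548, 0.283, 0.04]
blue_saddle 0.56 [275.0, 104.0, 314.0, 156.0] [0.539, 0.406, 0.04]
olive_saddle 0.56 [227.0, 106.0, 272.0, 155.0] [0.534, 0.466, 0.04]
wood_saddle 0.63 [321.0, 104.0, 359.0, 154.0] [0.545, 0.346, 0.04]
red_tool_grip 0.93 [376.0, 62.0, 393.0, 172.0] [0.565, 0.292, 0.052]
blue_tool_grip 0.7 [286.0, 60.0, 302.0, 171.0] [0.558, 0.407, 0.052]
olive_tool_grip 0.95 [242.0, 62.0, 260.0, 168.0] [0.555, 0.462, 0.052]
olive_tool_grip 0.68 [335.0, 60.0, 348.0, 160.0] [0.569, 0.348, 0.052]
wood_tool_grip 0.93 [334.0, 58.0, 348.0, 160.0] [0.571, 0.348, 0.052]
```

View pics/w3.png

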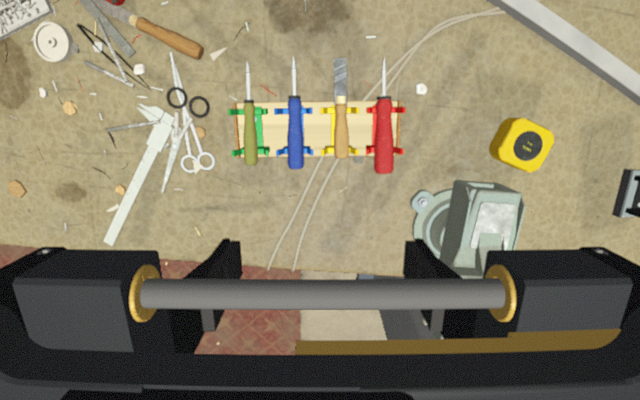

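```bash
cat > ov.py <<'E'
from h import *
import pickle,sys
def overlay(p,c,yaw,box,f,name,tools=()):
    x0,y0,x1,y1=box
    R=np.array([[np.cos(yaw),-np.sin(yaw)],[np.sin(yaw),np.cos(yaw)]])
    big=cv2.resize(p["pixels"][y0:y1,x0:x1,::-1],None,fx=f,fy=f,interpolation=cv2.INTER_CUBIC)
    P=[(sx*.038,sy*.116,.012) for sx,sy in((1,1),(1,-1),(-1,-1),(-1,1))]+[(sx*.026,y+sy*.0205,.061) for y in(.087,.029,-.029,-.087) for sx in(1,-1) for sy in(1,-1)]
    for q in P:
        u=proj(p,np.r_[R@np.array(q[:2])+c,q[2]]);cv2.circle(big,(int((u[0]-x0+.5)*f),int((u[1]-y0+.5)*f)),3,(255,0,255),-1)
    for t in tools:
        u=proj(p,t);cv2.circle(big,(int((u[0]-x0+.5)*f),int((u[1]-y0+.5)*f)),3,(255,255,255),-1)
    cv2.imwrite(f"pics/{name}.png",big)
E
python3 - <<'E'
from ov import *
p=pickle.load(open("w3.pkl","rb"))
t=[(.543,.290,.052),(.549,.346,.052),(.536,.4053,.052),(.533,.4603,.052)]
overlay(p,np.array([.541,.374]),.076,(222,50,412,180),4,"w3b",t)
E
```

```text
(no output)
```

View pics/w3b.png

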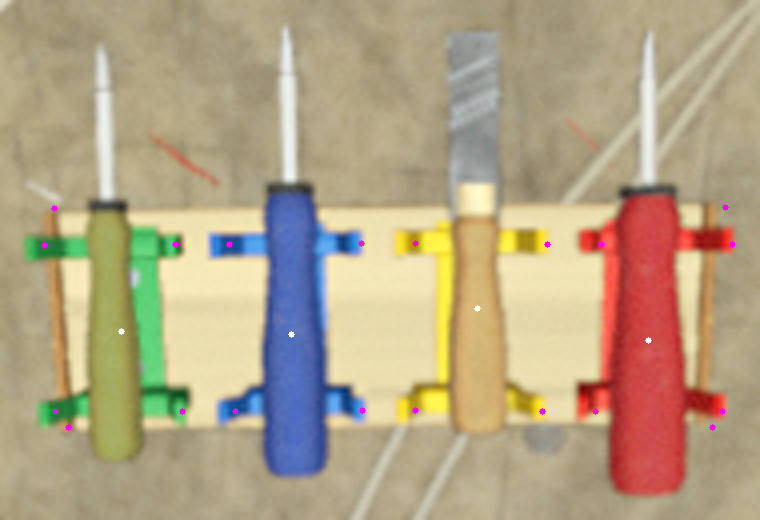

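Emit:
arm_command([
  {"slide":[0.0135,-0.0185,-0.05],"rot":[0,0,0],"grip":0.46},
  {"slide":[0.0135,-0.0185,-0.05],"rot":[0,0,0],"grip":0.46},
  {"slide":[0.0135,-0.0185,-0.05],"rot":[0,0,0],"grip":0.46},
  {"slide":[0.0135,-0.0185,-0.047],"rot":[0,0,0],"grip":0.46},
  {"slide":[0,0,0],"rot":[0,0,0],"grip":0.46},
  {"slide":[0,0,0],"rot":[0,0,0],"grip":0.46},
  {"slide":[0,0,0],"rot":[0,0,0],"grip":0.46},
  {"slide":[0,0,0],"rot":[0,0,0],"grip":0.46},
], newtons=25)

```text
time: 6.7
ee_pos: [0.5472, 0.2921, 0.1312]
eef_rot: [0.999, 0.039, 0.001, -0.0]
ft_force: [0.2, 1.2, -0.1]
width: 0.0399
grip_force: 0.0
```

```bash
python3 - <<'E'
from ov import *
s=sensors.read_state();print(s["time"],s["ee_pos"],s["eef_rot"],s["joint_positions"],s["width"])
p=eyes.camera("wrist");save(p,"w4")
T=s["ee_pos"]; print(proj(p,T),proj(p,(.547,.29,.051)),proj(p,(.5487,.290,.04)))
E
```

```text
6.7 [0.5472006  0.2920885  0.13117955] [ 9.99246985e-01  3.87840918e-02  1.02816747e-03 -4.46762493e-04] [ 0.04950191  0.51138871 -0.8150395   1.55565805  0.38661571  1.24044655
 -2.32082246] 0.03988742460020876
[324.32954064 258.88158782] [326.60997111 213.63032456] [326.63758284 207.37526213]
```

View pics/w4.png

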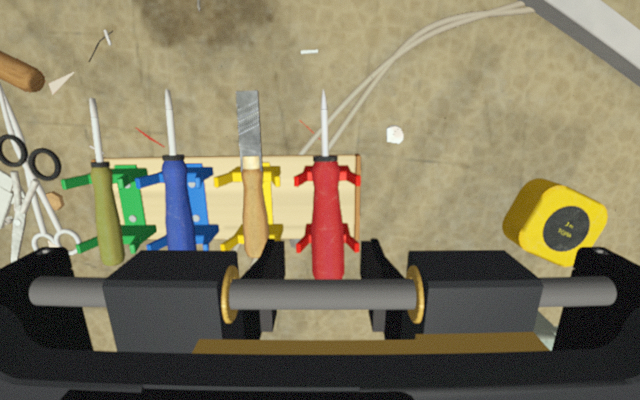

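```bash
python3 - <<'E'
from ov import *
p=eyes.camera("wrist")
im=p["pixels"];cv2.imwrite("pics/w4b.png",cv2.resize(im[80:285,200:400,::-1],None,fx=2.9,fy=2.9,interpolation=cv2.INTER_CUBIC))
for u in [(298,173),(360,177),(299,241),(357,243)]: print(atz(p,u,.06).round(4))
for u in [(324,90),(328,279)]: print(atz(p,u,.052).round(4))
E
```

```text
[0.5786 0.3127 0.06  ]
[0.5792 0.2684 0.06  ]
[0.5267 0.309  0.06  ]
[0.5285 0.2651 0.06  ]
[0.6366 0.2987 0.052 ]
[0.492 0.284 0.052]
```

View pics/w4b.png

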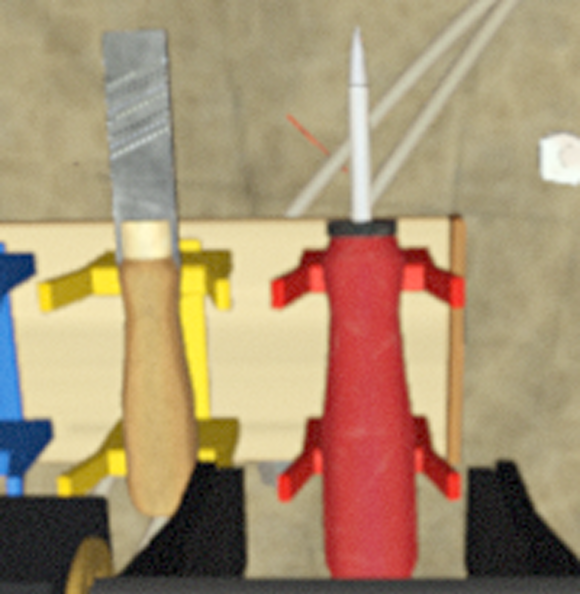

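```bash
python3 - <<'E'
from ov import *
p=pickle.load(open("w3.pkl","rb"))
f=lambda u,v,z: atz(p,(222+u/4-.5,50+v/4-.5),z)
for n,a,b,L in [("olive",(101,45),(116,460),130),("blue",(287,26),(296,477),140),("wood",(473,31),(479,433),124),("red",(649,30),(648,495),145)]:
    A,B=f(*a,.05),f(*b,.052);print(n,A.round(4),B.round(4),np.linalg.norm(A-B).round(4),"grip", (B+(A-B)*(.5-22/L)).round(4))
for n,a,b in [("olive",(105,244),(115,410)),("blue",(287,244),(293,408)),("wood",(472,243),(474,404)),("red",(657,240),(651,400))]:
    A,B=f(*a,.058),f(*b,.058);print(n,A.round(4),B.round(4),((A+B)/2).round(4))
E
```

```text
olive [0.62   0.4691 0.05  ] [0.4909 0.4613 0.052 ] 0.1293 grip [0.5336 0.4639 0.0513]
blue [0.6295 0.412  0.05  ] [0.4897 0.4013 0.052 ] 0.1402 grip [0.5376 0.4049 0.0513]
wood [0.6323 0.3548 0.05  ] [0.5089 0.3419 0.052 ] 0.1241 grip [0.5487 0.3461 0.0514]
red [0.637  0.3008 0.05  ] [0.4926 0.2837 0.052 ] 0.1454 grip [0.5429 0.2896 0.0513]
olive [0.5604 0.4649 0.058 ] [0.5084 0.4607 0.058 ] [0.5344 0.4628 0.058 ]
blue [0.5645 0.4077 0.058 ] [0.5133 0.403  0.058 ] [0.5389 0.4054 0.058 ]
wood [0.5691 0.3499 0.058 ] [0.519  0.3448 0.058 ] [0.5441 0.3474 0.058 ]
red [0.5747 0.2921 0.058 ] [0.5248 0.2878 0.058 ] [0.5497 0.29   0.058 ]
```

Emit:
arm_command([
  {"slide":[-0.002,-0.002,-0.03],"rot":[0,0,2],"grip":0.46},
  {"slide":[0,0,-0.03],"rot":[0,0,0],"grip":0.46},
  {"slide":[0,0,-0.02],"rot":[0,0,0],"grip":0.46},
  {"slide":[0,0,-0.019],"rot":[0,0,0],"grip":0.46},
  {"slide":[0,0,0],"rot":[0,0,0],"grip":0.46},
  {"slide":[0,0,0],"rot":[0,0,0],"grip":0.1},
  {"slide":[0,0,0],"rot":[0,0,0],"grip":0.1},
  {"slide":[0,0,0],"rot":[0,0,0],"grip":0.1},
], newtons=25)

```text
time: 7.8
ee_pos: [0.5454, 0.289, 0.0312]
eef_rot: [0.998, 0.056, 0.0, -0.0]
ft_force: [-0.1, 0.3, 0.1]
width: 0.0176
grip_force: 0.0
```

Emit:
arm_command([
  {"slide":[0,0,0],"rot":[0,0,0],"grip":0.1},
  {"slide":[0,0,0],"rot":[0,0,0],"grip":0.1},
  {"slide":[0,0,0.02],"rot":[0,0,0],"grip":0.1},
  {"slide":[0,0,0.04],"rot":[0,0,0],"grip":0.1},
  {"slide":[0,0,0.05],"rot":[0,0,0],"grip":0.1},
  {"slide":[0,0,0.05],"rot":[0,0,0],"grip":0.1},
  {"slide":[0,0,0.05],"rot":[0,0,0],"grip":0.1},
  {"slide":[0,0,0.02],"rot":[0,0,-2],"grip":0.1},
], newtons=25)

```text
time: 8.8
ee_pos: [0.5454, 0.2898, 0.2648]
eef_rot: [0.999, 0.038, 0.002, -0.001]
ft_force: [-0.2, 0.2, -0.9]
width: 0.0165
grip_force: 25.0
```

Emit:
arm_command([
  {"slide":[-0.008,-0.05,0],"rot":[0,0,0],"grip":0.1},
  {"slide":[-0.008,-0.06,0],"rot":[0,0,0],"grip":0.1},
  {"slide":[-0.008,-0.06,0],"rot":[0,0,0],"grip":0.1},
  {"slide":[-0.008,-0.06,0],"rot":[0,0,-1],"grip":0.1},
  {"slide":[-0.008,-0.06,0],"rot":[0,0,-1],"grip":0.1},
  {"slide":[-0.008,-0.06,-0.01],"rot":[0,0,0],"grip":0.1},
  {"slide":[-0.008,-0.05,-0.03],"rot":[0,0,0],"grip":0.1},
  {"slide":[0,-0.024,-0.05],"rot":[0,0,0],"grip":0.1},
])

```text
time: 9.8
ee_pos: [0.4888, -0.1387, 0.1707]
eef_rot: [1.0, 0.018, 0.001, 0.001]
ft_force: [1.5, -0.0, -1.0]
width: 0.0167
grip_force: 25.0
```

```bash
python3 - <<'E'
from ov import *
s=sensors.read_state();print(s["time"],s["ee_pos"],s["eef_rot"],s["joint_positions"],s["width"])
p=eyes.camera("wrist");pickle.dump(p,open("w5.pkl","wb"))
cv2.imwrite("pics/w5.png",cv2.resize(p["pixels"][40:290,220:520,::-1],None,fx=2.4,fy=2.4,interpolation=cv2.INTER_CUBIC))
for X in [(.487,-.134,.06),(.491,-.221,.06)]: print((proj(p,X)-[220,40])*2.4)
E
```

```text
9.8 [ 0.48877246 -0.13871701  0.17066407] [0.99983183 0.01828005 0.00100024 0.00107372] [ 0.78671524  0.1645172  -0.65177371  1.80856617  0.10866531  1.20146667
 -1.43187712] 0.01665206023141154
[234.89791641 393.62082074]
[478.26644211 391.40454387]
```

View pics/w5.png

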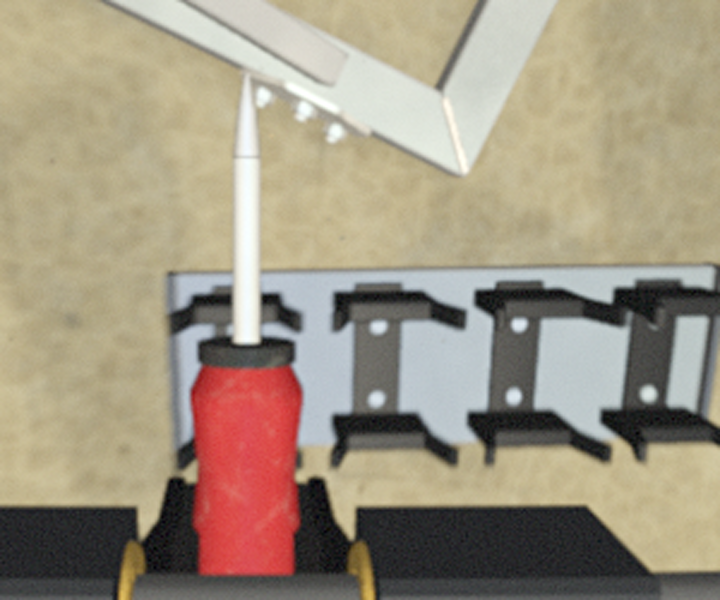

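```bash
python3 - <<'E'
from ov import *
p=pickle.load(open("w5.pkl","rb"))
f=lambda u,v,z: atz(p,(220+u/2.4-.5,40+v/2.4-.5),z).round(4)
t=f(248,75,.19);print("tip",t,"grip x",t[0]-.0945, f(246,350,.19))
for u in [(172,318),(300,318),(335,316),(465,318),(180,455),(333,452),(456,455)]: print(u,f(*u,.058))
for u in [(168,271),(716,265),(176,447)]: print(f(*u,.012))
print("frame",f(464,173,.03),f(270,85,.03))
E
```

```text
tip [ 0.5809 -0.1344  0.19  ] grip x 0.48639999999999994 [ 0.5334 -0.1358  0.19  ]
(172, 318) [ 0.5136 -0.1107  0.058 ]
(300, 318) [ 0.5152 -0.1554  0.058 ]
(335, 316) [ 0.5163 -0.1676  0.058 ]
(465, 318) [ 0.5174 -0.2133  0.058 ]
(180, 455) [ 0.4627 -0.1142  0.058 ]
(333, 452) [ 0.4659 -0.1703  0.058 ]
(456, 455) [ 0.4663 -0.2158  0.058 ]
[ 0.5238 -0.1048  0.012 ]
[ 0.5354 -0.3278  0.012 ]
[ 0.4489 -0.109   0.012 ]
frame [ 0.5665 -0.2151  0.03  ] [ 0.5942 -0.1422  0.03  ]
```

Emit:
arm_command([
  {"slide":[0.0015,0.0037,-0.01],"rot":[0,0,0.5],"grip":0.1},
  {"slide":[0,0,-0.035],"rot":[0,0,0],"grip":0.1},
  {"slide":[0,0,-0.035],"rot":[0,0,0],"grip":0.1},
  {"slide":[0,0,-0.025],"rot":[0,0,0],"grip":0.1},
  {"slide":[0,0,-0.015],"rot":[0,0,0],"grip":0.1},
  {"slide":[0,0,-0.01],"rot":[0,0,0],"grip":0.1},
  {"slide":[0,0,-0.005],"rot":[0,0,0],"grip":0.1},
  {"slide":[0,0,0],"rot":[0,0,0],"grip":0.1},
])

```text
time: 10.85
ee_pos: [0.4908, -0.1314, 0.0359]
eef_rot: [1.0, 0.025, 0.0, 0.0]
ft_force: [-1.2, 0.7, -0.6]
width: 0.0164
grip_force: 25.0
```

```bash
python3 - <<'E'
from ov import *
p=pickle.load(open("w5.pkl","rb"));q=pickle.load(open("w2.pkl","rb"))
def tri(a,b):
    o1,d1=ray(q,a);o2,d2=ray(p,b);A=np.array([d1,-d2]).T;k=np.linalg.lstsq(A,o2-o1,rcond=None)[0]
    P,Q=o1+d1*k[0],o2+d2*k[1];return ((P+Q)/2).round(3),np.linalg.norm(P-Q).round(4)
print(tri((320,86),(220+464/2.4,40+173/2.4)), tri((264,65),(220+262/2.4,40+97/2.4)))
E
```

```text
(array([ 0.566, -0.215,  0.031]), np.float64(0.0002)) (array([ 0.59, -0.14,  0.02]), np.float64(0.0001))
```

Emit:
arm_command([
  {"slide":[0,-0.003,0],"rot":[0,0,0],"grip":0.1},
  {"slide":[0,0,-0.002],"rot":[0,0,0],"grip":0.1},
  {"slide":[0,0,0],"rot":[0,0,0],"grip":0.1},
  {"slide":[0,0,0],"rot":[0,0,0],"grip":0.46},
  {"slide":[0,0,0],"rot":[0,0,0],"grip":0.46},
  {"slide":[0,0,0],"rot":[0,0,0],"grip":0.46},
  {"slide":[0,0,0.03],"rot":[0,0,0],"grip":0.46},
  {"slide":[0,0,0.05],"rot":[0,0,0],"grip":0.46},
])

```text
time: 11.85
ee_pos: [0.4894, -0.1341, 0.1133]
eef_rot: [1.0, 0.025, -0.001, -0.001]
ft_force: [0.5, -0.5, 0.7]
width: 0.0396
grip_force: 0.0
```

Emit:
arm_command([
  {"slide":[0,0,0.05],"rot":[0,0,0],"grip":0.46},
  {"slide":[0,0,0.05],"rot":[0,0,0],"grip":0.46},
  {"slide":[0,0.02,0.05],"rot":[0,0,0],"grip":0.46},
  {"slide":[0.008,0.06,0],"rot":[0,0,0],"grip":0.46},
  {"slide":[0.008,0.06,0],"rot":[0,0,0],"grip":0.46},
  {"slide":[0.008,0.06,0],"rot":[0,0,0],"grip":0.46},
  {"slide":[0.008,0.06,0],"rot":[0,0,0],"grip":0.46},
  {"slide":[0.008,0.06,0],"rot":[0,0,1],"grip":0.46},
])

```text
time: 12.85
ee_pos: [0.5308, 0.1872, 0.2638]
eef_rot: [0.999, 0.034, 0.0, 0.0]
ft_force: [0.7, -1.5, -0.2]
width: 0.0401
grip_force: 0.0
```

Emit:
arm_command([
  {"slide":[0.006,0.055,0],"rot":[0,0,1],"grip":0.46},
  {"slide":[0.006,0.055,0],"rot":[0,0,0],"grip":0.46},
  {"slide":[0.004,0.045,-0.02],"rot":[0,0,0],"grip":0.46},
  {"slide":[0,0,-0.04],"rot":[0,0,0],"grip":0.46},
  {"slide":[0,0,-0.05],"rot":[0,0,0],"grip":0.46},
  {"slide":[0,0,-0.04],"rot":[0,0,0],"grip":0.46},
  {"slide":[0,0,0],"rot":[0,0,0],"grip":0.46},
  {"slide":[0,0,0],"rot":[0,0,0],"grip":0.46},
])

```text
time: 13.85
ee_pos: [0.5472, 0.3412, 0.1155]
eef_rot: [0.999, 0.043, 0.001, -0.001]
ft_force: [0.1, -0.2, 0.6]
width: 0.0398
grip_force: 0.0
```

Emit:
arm_command([
  {"slide":[0,0.0045,-0.025],"rot":[0,0,1],"grip":0.46},
  {"slide":[0,0,-0.03],"rot":[0,0,0],"grip":0.46},
  {"slide":[0,0,-0.02],"rot":[0,0,0],"grip":0.46},
  {"slide":[0,0,-0.009],"rot":[0,0,0],"grip":0.46},
  {"slide":[0,0,0],"rot":[0,0,0],"grip":0.05},
  {"slide":[0,0,0],"rot":[0,0,0],"grip":0.05},
  {"slide":[0,0,0],"rot":[0,0,0],"grip":0.05},
  {"slide":[0,0,0],"rot":[0,0,0],"grip":0.05},
])

```text
time: 14.85
ee_pos: [0.547, 0.3452, 0.0302]
eef_rot: [0.999, 0.051, 0.0, -0.0]
ft_force: [-0.5, -0.4, 2.5]
width: 0.0127
grip_force: 25.0
```

Emit:
arm_command([
  {"slide":[0,0,0],"rot":[0,0,0],"grip":0.05},
  {"slide":[0,0,0.02],"rot":[0,0,0],"grip":0.05},
  {"slide":[0,0,0.04],"rot":[0,0,0],"grip":0.05},
  {"slide":[0,0,0.05],"rot":[0,0,0],"grip":0.05},
  {"slide":[0,0,0.05],"rot":[0,0,0],"grip":0.05},
  {"slide":[0,0,0.05],"rot":[0,0,0],"grip":0.05},
  {"slide":[0,0,0.02],"rot":[0,0,-1],"grip":0.05},
  {"slide":[-0.006,-0.04,0],"rot":[0,0,-1],"grip":0.05},
])

```text
time: 15.85
ee_pos: [0.5394, 0.3081, 0.2615]
eef_rot: [0.999, 0.036, 0.001, -0.002]
ft_force: [0.2, -0.4, -2.5]
width: 0.0126
grip_force: 25.0
```

Emit:
arm_command([
  {"slide":[-0.006,-0.06,0],"rot":[0,0,0],"grip":0.05},
  {"slide":[-0.006,-0.06,0],"rot":[0,0,0],"grip":0.05},
  {"slide":[-0.006,-0.06,0],"rot":[0,0,0],"grip":0.05},
  {"slide":[-0.006,-0.06,0],"rot":[0,0,0],"grip":0.05},
  {"slide":[-0.006,-0.06,0],"rot":[0,0,-1],"grip":0.05},
  {"slide":[-0.006,-0.06,0],"rot":[0,0,0],"grip":0.05},
  {"slide":[-0.006,-0.06,0],"rot":[0,0,0],"grip":0.05},
  {"slide":[-0.006,-0.06,0],"rot":[0,0,0],"grip":0.05},
])

```text
time: 16.85
ee_pos: [0.4917, -0.1766, 0.2597]
eef_rot: [1.0, 0.025, -0.0, 0.0]
ft_force: [1.9, -0.4, -0.6]
width: 0.0126
grip_force: 25.0
```

Emit:
arm_command([
  {"slide":[-0.002,-0.017,-0.02],"rot":[0,0,0],"grip":0.05},
  {"slide":[0,0,-0.04],"rot":[0,0,0],"grip":0.05},
  {"slide":[0,0,-0.04],"rot":[0,0,0],"grip":0.05},
  {"slide":[0,0,-0.02],"rot":[0,0,0],"grip":0.05},
  {"slide":[0,0,0],"rot":[0,0,0],"grip":0.05},
  {"slide":[0,0,0],"rot":[0,0,0],"grip":0.05},
  {"slide":[0,0,0],"rot":[0,0,0],"grip":0.05},
  {"slide":[0,0,0],"rot":[0,0,0],"grip":0.05},
])

```text
time: 17.85
ee_pos: [0.4909, -0.1921, 0.1403]
eef_rot: [1.0, 0.025, 0.0, 0.0]
ft_force: [0.5, 0.8, -0.3]
width: 0.0127
grip_force: 25.0
```

```bash
python3 - <<'E'
from ov import *
s=sensors.read_state();print(s["time"],s["ee_pos"],s["eef_rot"],s["joint_positions"],s["width"])
p=eyes.camera("wrist");pickle.dump(p,open("w6.pkl","wb"))
cv2.imwrite("pics/w6.png",cv2.resize(p["pixels"][40:290,220:520,::-1],None,fx=2.4,fy=2.4,interpolation=cv2.INTER_CUBIC))
E
```

```text
17.85 [ 0.49092841 -0.19210061  0.14028593] [9.99686041e-01 2.50490886e-02 4.77355380e-04 3.65712433e-04] [ 0.89760248  0.25054325 -0.69004592  1.7950554   0.17382186  1.15617933
 -1.36805474] 0.012703961856870515
```

View pics/w6.png

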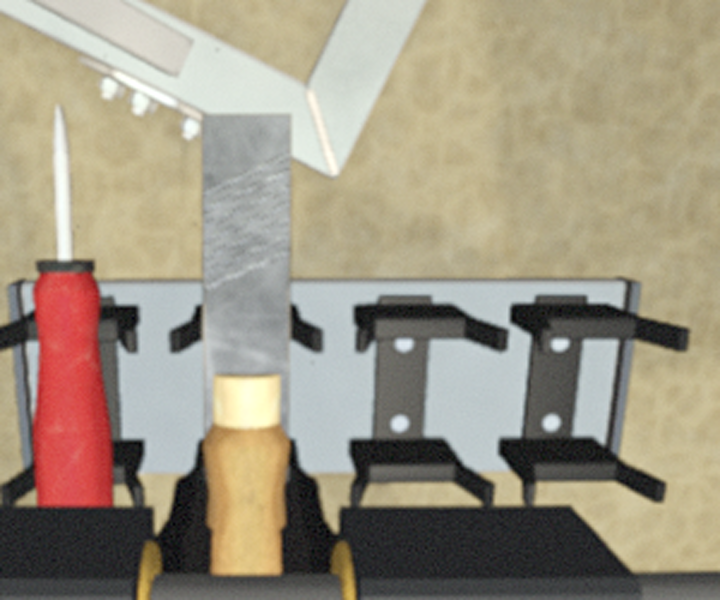

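```bash
python3 - <<'E'
from ov import *
p=pickle.load(open("w6.pkl","rb"))
f=lambda u,v,z: atz(p,(220+u/2.4-.5,40+v/2.4-.5),z).round(4)
t=f(247,114,.159);print("tip",t,"grip x",t[0]-.084, f(247,400,.159))
t=f(58,105,.05);print("red tip",t,"grip x",t[0]-.0945, f(75,480,.055))
for a,b in [((172,345),(320,345)),((355,340),(507,340)),((514,340),(688,340)),((350,490),(493,490)),((502,488),(663,490))]:
    A,B=f(*a,.058),f(*b,.058);print(A,B,(A+B)/2)
E
```

```text
tip [ 0.5768 -0.1867  0.159 ] grip x 0.49279999999999996 [ 0.5258 -0.1892  0.159 ]
red tip [ 0.583  -0.1294  0.05  ] grip x 0.48849999999999993 [ 0.464  -0.1347  0.055 ]
[ 0.5125 -0.1663  0.058 ] [ 0.5149 -0.2127  0.058 ] [ 0.5137 -0.1895  0.058 ]
[ 0.517  -0.2236  0.058 ] [ 0.5195 -0.2715  0.058 ] [ 0.51825 -0.24755  0.058  ]
[ 0.5196 -0.2738  0.058 ] [ 0.5227 -0.3299  0.058 ] [ 0.52115 -0.30185  0.058  ]
[ 0.4663 -0.2264  0.058 ] [ 0.4686 -0.2741  0.058 ] [ 0.46745 -0.25025  0.058  ]
[ 0.4695 -0.277   0.058 ] [ 0.4712 -0.332   0.058 ] [ 0.47035 -0.3045   0.058  ]
```

Emit:
arm_command([
  {"slide":[-0.002,0,-0.02],"rot":[0,0,0],"grip":0.05},
  {"slide":[0,0,-0.03],"rot":[0,0,0],"grip":0.05},
  {"slide":[0,0,-0.025],"rot":[0,0,0],"grip":0.05},
  {"slide":[0,0,-0.015],"rot":[0,0,0],"grip":0.05},
  {"slide":[0,0,-0.01],"rot":[0,0,0],"grip":0.05},
  {"slide":[0,0,-0.007],"rot":[0,0,0],"grip":0.05},
  {"slide":[0,0,0],"rot":[0,0,0],"grip":0.05},
  {"slide":[0,0,0],"rot":[0,0,0],"grip":0.05},
])

```text
time: 18.9
ee_pos: [0.489, -0.192, 0.0331]
eef_rot: [1.0, 0.025, 0.0, 0.0]
ft_force: [-0.5, -1.0, -1.0]
width: 0.0129
grip_force: 25.0
```

Emit:
arm_command([
  {"slide":[0,0,0],"rot":[0,0,0],"grip":0.4},
  {"slide":[0,0,0],"rot":[0,0,0],"grip":0.4},
  {"slide":[0,0,0],"rot":[0,0,0],"grip":0.4},
  {"slide":[0,0,0.03],"rot":[0,0,0],"grip":0.4},
  {"slide":[0,0,0.05],"rot":[0,0,0],"grip":0.4},
  {"slide":[0,0,0.05],"rot":[0,0,0],"grip":0.46},
  {"slide":[0,0,0.05],"rot":[0,0,0],"grip":0.46},
  {"slide":[0,0.02,0.05],"rot":[0,0,0],"grip":0.46},
])

```text
time: 19.9
ee_pos: [0.4881, -0.173, 0.2642]
eef_rot: [1.0, 0.024, 0.0, 0.0]
ft_force: [1.0, 0.5, 0.1]
width: 0.0396
grip_force: 0.0
```

Emit:
arm_command([
  {"slide":[0.005,0.06,0],"rot":[0,0,0],"grip":0.46},
  {"slide":[0.005,0.06,0],"rot":[0,0,0],"grip":0.46},
  {"slide":[0.005,0.06,0],"rot":[0,0,0],"grip":0.46},
  {"slide":[0.005,0.06,0],"rot":[0,0,0],"grip":0.46},
  {"slide":[0.005,0.06,0],"rot":[0,0,0],"grip":0.46},
  {"slide":[0.005,0.06,0],"rot":[0,0,1],"grip":0.46},
  {"slide":[0.005,0.06,0],"rot":[0,0,0.5],"grip":0.46},
  {"slide":[0.005,0.06,0],"rot":[0,0,0],"grip":0.46},
])

```text
time: 20.9
ee_pos: [0.5289, 0.3096, 0.2626]
eef_rot: [0.999, 0.038, 0.0, 0.0]
ft_force: [0.9, 0.1, 0.5]
width: 0.0401
grip_force: 0.0
```

Emit:
arm_command([
  {"slide":[0.005,0.055,0],"rot":[0,0,0],"grip":0.46},
  {"slide":[0.004,0.041,-0.02],"rot":[0,0,0],"grip":0.46},
  {"slide":[0,0,-0.05],"rot":[0,0,0],"grip":0.46},
  {"slide":[0,0,-0.05],"rot":[0,0,0],"grip":0.46},
  {"slide":[0,0,-0.03],"rot":[0,0,0],"grip":0.46},
  {"slide":[0,0,0],"rot":[0,0,0],"grip":0.46},
  {"slide":[0,0,0],"rot":[0,0,0],"grip":0.46},
  {"slide":[0,0,0],"rot":[0,0,0],"grip":0.46},
])

```text
time: 21.9
ee_pos: [0.5382, 0.4048, 0.1145]
eef_rot: [0.999, 0.038, 0.001, -0.001]
ft_force: [0.5, -0.1, -0.2]
width: 0.0401
grip_force: 0.0
```

```bash
python3 -c "
from h import *
s=sensors.read_state();print(s['time'],s['ee_pos'],s['eef_rot'],s['joint_positions'])"
```

```text
21.9 [0.53823243 0.40476453 0.11451836] [ 9.99272272e-01  3.81216434e-02  1.05824634e-03 -7.39504075e-04] [-0.1199324   0.67242765 -0.88294581  1.41375866  0.52409918  1.29683587
 -2.52904006]
```

Emit:
arm_command([
  {"slide":[0,0,-0.02],"rot":[0,0,0],"grip":0.46},
  {"slide":[0,0,-0.02],"rot":[0,0,0],"grip":0.46},
  {"slide":[0,0,0],"rot":[0,0,0],"grip":0.46},
  {"slide":[0,0,0],"rot":[0,0,0],"grip":0.46},
  {"slide":[0,0,0],"rot":[0,0,0],"grip":0.46},
  {"slide":[0,0,0],"rot":[0,0,0],"grip":0.46},
  {"slide":[0,0,0],"rot":[0,0,0],"grip":0.46},
  {"slide":[0,0,0],"rot":[0,0,0],"grip":0.46},
])

```text
time: 22.9
ee_pos: [0.5377, 0.4041, 0.0727]
eef_rot: [0.999, 0.038, 0.0, -0.0]
ft_force: [0.5, -0.3, -0.4]
width: 0.0399
grip_force: 0.0
```

```bash
python3 -c "
from h import *
s=sensors.read_state();print(s['time'],s['ee_pos'],s['eef_rot'],s['joint_positions'])"
```

```text
22.9 [0.53766134 0.40410929 0.07271411] [ 9.99270400e-01  3.81923691e-02  1.00728115e-04 -1.91215437e-05] [-0.1335463   0.70699249 -0.85282135  1.45056851  0.54562877  1.23113377
 -2.54366193]
```

Emit:
arm_command([
  {"slide":[0,0,-0.022],"rot":[0,0,0],"grip":0.46},
  {"slide":[0,0,-0.02],"rot":[0,0,0],"grip":0.46},
  {"slide":[0,0,0],"rot":[0,0,0],"grip":0.46},
  {"slide":[0,0,0],"rot":[0,0,0],"grip":0.05},
  {"slide":[0,0,0],"rot":[0,0,0],"grip":0.05},
  {"slide":[0,0,0],"rot":[0,0,0],"grip":0.05},
  {"slide":[0,0,0],"rot":[0,0,0],"grip":0.05},
  {"slide":[0,0,0],"rot":[0,0,0],"grip":0.05},
])

```text
time: 23.9
ee_pos: [0.5379, 0.4042, 0.031]
eef_rot: [0.999, 0.038, 0.0, -0.0]
ft_force: [-0.3, -1.0, 3.6]
width: 0.0141
grip_force: 25.0
```

Emit:
arm_command([
  {"slide":[0,0,0.02],"rot":[0,0,0],"grip":0.05},
  {"slide":[0,0,0.04],"rot":[0,0,0],"grip":0.05},
  {"slide":[0,0,0.05],"rot":[0,0,0],"grip":0.05},
  {"slide":[0,0,0.05],"rot":[0,0,0],"grip":0.05},
  {"slide":[0,0,0.05],"rot":[0,0,0],"grip":0.05},
  {"slide":[0,-0.02,0.02],"rot":[0,0,0],"grip":0.05},
  {"slide":[-0.004,-0.06,0],"rot":[0,0,0],"grip":0.05},
  {"slide":[-0.004,-0.06,0],"rot":[0,0,0],"grip":0.05},
])

```text
time: 24.9
ee_pos: [0.529, 0.2632, 0.2617]
eef_rot: [0.999, 0.039, 0.001, -0.0]
ft_force: [0.3, 0.6, 0.2]
width: 0.0138
grip_force: 25.0
```

Emit:
arm_command([
  {"slide":[-0.0045,-0.06,0],"rot":[0,0,0],"grip":0.05},
  {"slide":[-0.0045,-0.06,0],"rot":[0,0,0],"grip":0.05},
  {"slide":[-0.0045,-0.06,0],"rot":[0,0,0],"grip":0.05},
  {"slide":[-0.0045,-0.06,0],"rot":[0,0,0],"grip":0.05},
  {"slide":[-0.0045,-0.06,0],"rot":[0,0,0],"grip":0.05},
  {"slide":[-0.0045,-0.06,0],"rot":[0,0,-1],"grip":0.05},
  {"slide":[-0.0045,-0.06,0],"rot":[0,0,-0.5],"grip":0.05},
  {"slide":[-0.0045,-0.06,0],"rot":[0,0,0],"grip":0.05},
])

```text
time: 25.9
ee_pos: [0.4933, -0.2173, 0.262]
eef_rot: [1.0, 0.026, 0.001, 0.001]
ft_force: [0.8, 0.0, -0.1]
width: 0.0141
grip_force: 25.0
```

Emit:
arm_command([
  {"slide":[0,-0.032,-0.02],"rot":[0,0,0],"grip":0.05},
  {"slide":[0,0,-0.04],"rot":[0,0,0],"grip":0.05},
  {"slide":[0,0,-0.04],"rot":[0,0,0],"grip":0.05},
  {"slide":[0,0,-0.02],"rot":[0,0,0],"grip":0.05},
  {"slide":[0,0,0],"rot":[0,0,0],"grip":0.05},
  {"slide":[0,0,0],"rot":[0,0,0],"grip":0.05},
  {"slide":[0,0,0],"rot":[0,0,0],"grip":0.05},
  {"slide":[0,0,0],"rot":[0,0,0],"grip":0.05},
])

```text
time: 26.9
ee_pos: [0.494, -0.2481, 0.1414]
eef_rot: [1.0, 0.025, 0.0, 0.0]
ft_force: [0.1, -0.4, -1.0]
width: 0.014
grip_force: 25.0
```

```bash
python3 - <<'E'
from ov import *
s=sensors.read_state();print(s["time"],s["ee_pos"],s["eef_rot"],s["joint_positions"],s["width"])
p=eyes.camera("wrist");pickle.dump(p,open("w7.pkl","wb"))
cv2.imwrite("pics/w7.png",cv2.resize(p["pixels"][40:290,160:460,::-1],None,fx=2.4,fy=2.4,interpolation=cv2.INTER_CUBIC))
E
```

```text
26.9 [ 0.49396449 -0.24806712  0.14139971] [9.99683963e-01 2.51309814e-02 4.88969983e-04 4.11133047e-04] [ 0.96526046  0.30822016 -0.68232719  1.7298878   0.20924242  1.17614352
 -1.29532885] 0.013993521904048572
```

View pics/w7.png

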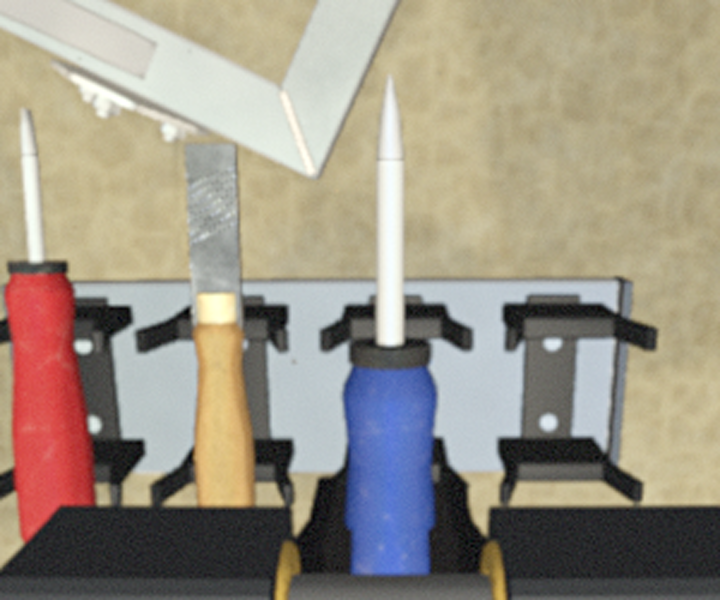

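The picture shows red and wood seated in the two left saddles, and blue (tip at crop 390,75) hovering over the third.

```bash
python3 - <<'E'
from ov import *
p=pickle.load(open("w7.pkl","rb"))
f=lambda u,v,z: atz(p,(160+u/2.4-.5,40+v/2.4-.5),z).round(4)
t=f(390,77,.160);print("tip",t,"grip x",t[0]-.092, f(390,345,.16))
t=f(26,110,.05);print("red x",t,t[0]-.0945)
t=f(211,144,.05);print("wood x",t,t[0]-.084)
for a,b in [((322,345),(470,343)),((504,340),(656,343)),((502,492),(640,495))]:
    A,B=f(*a,.058),f(*b,.058);print(A,B,(A+B)/2)
E
```

```text
tip [ 0.5858 -0.2422  0.16  ] grip x 0.4938 [ 0.5393 -0.2445  0.16  ]
red x [ 0.5826 -0.131   0.05  ] 0.4881
wood x [ 0.5748 -0.1878  0.05  ] 0.49079999999999996
[ 0.5154 -0.2242  0.058 ] [ 0.5184 -0.2707  0.058 ] [ 0.5169  -0.24745  0.058  ]
[ 0.5199 -0.2813  0.058 ] [ 0.5214 -0.3297  0.058 ] [ 0.52065 -0.3055   0.058  ]
[ 0.4683 -0.2854  0.058 ] [ 0.4694 -0.3318  0.058 ] [ 0.46885 -0.3086   0.058  ]
```

Emit:
arm_command([
  {"slide":[-0.001,-0.001,-0.02],"rot":[0,0,0],"grip":0.05},
  {"slide":[0,0,-0.03],"rot":[0,0,0],"grip":0.05},
  {"slide":[0,0,-0.025],"rot":[0,0,0],"grip":0.05},
  {"slide":[0,0,-0.015],"rot":[0,0,0],"grip":0.05},
  {"slide":[0,0,-0.01],"rot":[0,0,0],"grip":0.05},
  {"slide":[0,0,-0.008],"rot":[0,0,0],"grip":0.05},
  {"slide":[0,0,0],"rot":[0,0,0],"grip":0.05},
  {"slide":[0,0,0],"rot":[0,0,0],"grip":0.05},
])

```text
time: 27.95
ee_pos: [0.493, -0.2491, 0.0331]
eef_rot: [1.0, 0.025, 0.0, 0.0]
ft_force: [0.3, -0.3, -0.2]
width: 0.0137
grip_force: 25.0
```

Emit:
arm_command([
  {"slide":[0,0,0],"rot":[0,0,0],"grip":0.4},
  {"slide":[0,0,0],"rot":[0,0,0],"grip":0.4},
  {"slide":[0,0,0],"rot":[0,0,0],"grip":0.4},
  {"slide":[0,0,0.03],"rot":[0,0,0],"grip":0.4},
  {"slide":[0,0,0.05],"rot":[0,0,0],"grip":0.4},
  {"slide":[0,0,0.05],"rot":[0,0,0],"grip":0.46},
  {"slide":[0,0,0.05],"rot":[0,0,0],"grip":0.46},
  {"slide":[0,0.02,0.05],"rot":[0,0,0],"grip":0.46},
])

```text
time: 28.95
ee_pos: [0.4921, -0.23, 0.2642]
eef_rot: [1.0, 0.024, 0.0, 0.0]
ft_force: [0.9, -0.1, -0.1]
width: 0.04
grip_force: 0.0
```

Emit:
arm_command([
  {"slide":[0.0026,0.0434,0],"rot":[0,0,10.5],"grip":0.46},
  {"slide":[0.0026,0.0434,0],"rot":[0,0,10.5],"grip":0.46},
  {"slide":[0.0026,0.0434,0],"rot":[0,0,10.5],"grip":0.46},
  {"slide":[0.0026,0.0434,0],"rot":[0,0,10.5],"grip":0.46},
  {"slide":[0.0026,0.0434,0],"rot":[0,0,10.5],"grip":0.46},
  {"slide":[0.0026,0.0434,0],"rot":[0,0,10.5],"grip":0.46},
  {"slide":[0.0026,0.0434,0],"rot":[0,0,10.5],"grip":0.46},
  {"slide":[0.0026,0.0434,0],"rot":[0,0,10.5],"grip":0.46},
])

```text
time: 29.95
ee_pos: [0.5133, 0.1195, 0.2628]
eef_rot: [0.724, 0.69, 0.0, 0.0]
ft_force: [-0.5, -0.5, -0.1]
width: 0.0403
grip_force: 0.0
```

Emit:
arm_command([
  {"slide":[0.0026,0.0434,0],"rot":[0,0,10.5],"grip":0.46},
  {"slide":[0.0026,0.0434,0],"rot":[0,0,10.5],"grip":0.46},
  {"slide":[0.0026,0.0434,0],"rot":[0,0,10.5],"grip":0.46},
  {"slide":[0.0026,0.0434,0],"rot":[0,0,10.5],"grip":0.46},
  {"slide":[0.0026,0.0434,0],"rot":[0,0,10.5],"grip":0.46},
  {"slide":[0.0026,0.0434,0],"rot":[0,0,10.5],"grip":0.46},
  {"slide":[0.0026,0.0434,0],"rot":[0,0,10.5],"grip":0.46},
  {"slide":[0.0026,0.0434,0],"rot":[0,0,10.5],"grip":0.46},
])

```text
time: 30.95
ee_pos: [0.5345, 0.4666, 0.2623]
eef_rot: [0.077, 0.997, -0.0, -0.0]
ft_force: [1.4, -0.3, 0.4]
width: 0.0397
grip_force: 0.0
```

```bash
python3 -c "
from h import *
s=sensors.read_state();print(s['time'],s['ee_pos'],s['eef_rot'],s['joint_positions'])"
```

```text
30.95 [0.53449964 0.46659904 0.26225744] [ 7.69286340e-02  9.97036588e-01 -1.21880632e-04 -1.15913178e-04] [-0.16733831  0.77273616 -1.18632666  1.08613581  0.70813772  1.67319564
  0.28006196]
```

Emit:
arm_command([
  {"slide":[-0.001,-0.002,0],"rot":[0,0,6.5],"grip":0.46},
  {"slide":[0,0,-0.03],"rot":[0,0,6],"grip":0.46},
  {"slide":[0,0,-0.05],"rot":[0,0,0],"grip":0.46},
  {"slide":[0,0,-0.04],"rot":[0,0,0],"grip":0.46},
  {"slide":[0,0,-0.03],"rot":[0,0,0],"grip":0.46},
  {"slide":[0,0,0],"rot":[0,0,0],"grip":0.46},
  {"slide":[0,0,0],"rot":[0,0,0],"grip":0.46},
  {"slide":[0,0,0],"rot":[0,0,0],"grip":0.46},
])

```text
time: 31.95
ee_pos: [0.5336, 0.4641, 0.1144]
eef_rot: [-0.029, 1.0, 0.001, 0.001]
ft_force: [-0.6, -0.7, -0.2]
width: 0.0403
grip_force: 0.0
```

```bash
python3 - <<'E'
from ov import *
s=sensors.read_state();print(s['time'],s['ee_pos'],s['eef_rot'],s['joint_positions'])
p=eyes.camera("wrist");save(p,"w8");pickle.dump(p,open("w8.pkl","wb"))
im=p["pixels"].astype(int);r,g,b=im[...,0],im[...,1],im[...,2]
for d in eyes.look_for("olive_tool_grip",p)[:2]+eyes.look_for("olive_saddle",p)[:2]:
    bb=np.array(d["bbox"]);print(d["conf"],bb.round(),atz(p,((bb[0]+bb[2])/2,(bb[1]+bb[3])/2),.052).round(4),atz(p,((bb[0]+bb[2])/2,bb[1]),.052).round(4),atz(p,((bb[0]+bb[2])/2,bb[3]),.052).round(4))
E
```

```text
31.95 [0.53360694 0.46410815 0.11438666] [-2.93686944e-02  9.99568019e-01  8.14784761e-04  7.68323097e-04] [-0.10854299  0.88436079 -1.16810902  1.29847957  0.80022771  1.44690807
  0.41754821]
0.68 [281. 170. 358. 261.] [0.5317 0.4635 0.052 ] [0.499  0.4616 0.052 ] [0.5671 0.4655 0.052 ]
```

Emit:
arm_command([
  {"slide":[0,-0.0005,-0.03],"rot":[0,0,0],"grip":0.46},
  {"slide":[0,0,-0.03],"rot":[0,0,0],"grip":0.46},
  {"slide":[0,0,-0.024],"rot":[0,0,0],"grip":0.46},
  {"slide":[0,0,0],"rot":[0,0,0],"grip":0.02},
  {"slide":[0,0,0],"rot":[0,0,0],"grip":0.02},
  {"slide":[0,0,0],"rot":[0,0,0],"grip":0.02},
  {"slide":[0,0,0],"rot":[0,0,0],"grip":0.02},
  {"slide":[0,0,0],"rot":[0,0,0],"grip":0.02},
])

```text
time: 33.1
ee_pos: [0.5336, 0.4634, 0.0296]
eef_rot: [-0.029, 1.0, 0.0, 0.001]
ft_force: [-0.7, -0.7, 5.9]
width: 0.0115
grip_force: 25.0
```

Emit:
arm_command([
  {"slide":[0,0,0.02],"rot":[0,0,0],"grip":0.02},
  {"slide":[0,0,0.04],"rot":[0,0,0],"grip":0.02},
  {"slide":[0,0,0.05],"rot":[0,0,0],"grip":0.02},
  {"slide":[0,0,0.05],"rot":[0,0,0],"grip":0.02},
  {"slide":[0,0,0.05],"rot":[0,0,0],"grip":0.02},
  {"slide":[0,-0.02,0.02],"rot":[0,0,0],"grip":0.02},
  {"slide":[-0.003,-0.06,0],"rot":[0,0,0],"grip":0.02},
  {"slide":[-0.003,-0.06,0],"rot":[0,0,0],"grip":0.02},
])

```text
time: 34.1
ee_pos: [0.5265, 0.3221, 0.2596]
eef_rot: [-0.03, 1.0, 0.0, 0.0]
ft_force: [2.2, -1.2, -0.6]
width: 0.0111
grip_force: 25.0
```

Emit:
arm_command([
  {"slide":[-0.003,-0.06,0],"rot":[0,0,0],"grip":0.02},
  {"slide":[-0.003,-0.06,0],"rot":[0,0,0],"grip":0.02},
  {"slide":[-0.003,-0.06,0],"rot":[0,0,0],"grip":0.02},
  {"slide":[-0.003,-0.06,0],"rot":[0,0,0],"grip":0.02},
  {"slide":[-0.003,-0.06,0],"rot":[0,0,0],"grip":0.02},
  {"slide":[-0.003,-0.06,0],"rot":[0,0,-0.8],"grip":0.02},
  {"slide":[-0.003,-0.06,0],"rot":[0,0,0],"grip":0.02},
  {"slide":[-0.003,-0.06,0],"rot":[0,0,0],"grip":0.02},
])

```text
time: 35.1
ee_pos: [0.5027, -0.1587, 0.2597]
eef_rot: [-0.023, 1.0, -0.001, 0.0]
ft_force: [0.5, -0.7, -0.5]
width: 0.0116
grip_force: 25.0
```

Emit:
arm_command([
  {"slide":[-0.003,-0.06,0],"rot":[0,0,0],"grip":0.02},
  {"slide":[-0.003,-0.06,0],"rot":[0,0,0],"grip":0.02},
  {"slide":[-0.002,-0.03,-0.02],"rot":[0,0,0],"grip":0.02},
  {"slide":[0,0,-0.05],"rot":[0,0,0],"grip":0.02},
  {"slide":[0,0,-0.05],"rot":[0,0,0],"grip":0.02},
  {"slide":[0,0,0],"rot":[0,0,0],"grip":0.02},
  {"slide":[0,0,0],"rot":[0,0,0],"grip":0.02},
  {"slide":[0,0,0],"rot":[0,0,0],"grip":0.02},
])

```text
time: 36.1
ee_pos: [0.4964, -0.3073, 0.1411]
eef_rot: [-0.023, 1.0, -0.001, 0.001]
ft_force: [0.1, -0.1, -1.2]
width: 0.0118
grip_force: 25.0
```

```bash
python3 - <<'E'
from ov import *
s=sensors.read_state();print(s['time'],s['ee_pos'],s['eef_rot'],s['joint_positions'])
p=eyes.camera("wrist");save(p,"w9");pickle.dump(p,open("w9.pkl","wb"))
hsv=cv2.cvtColor(p["pixels"],cv2.COLOR_RGB2HSV)
for d in eyes.look_for("olive_tool_grip",p)[:2]:
    bb=np.array(d["bbox"]);print(d["conf"],bb.round(),[atz(p,((bb[0]+bb[2])/2,v),.159).round(4) for v in (bb[1],bb[3])])
E
```

```text
36.1 [ 0.49637495 -0.30728923  0.14107226] [-2.25531330e-02  9.99744456e-01 -8.91421374e-04  1.25882382e-03] [ 1.38494102  0.60912156 -1.22532243  1.63497597  0.59045453  1.31962771
  1.68036447]
0.64 [304. 187. 346. 344.] [array([ 0.4543, -0.3067,  0.159 ]), array([ 0.5385, -0.3026,  0.159 ])]
```

Emit:
arm_command([
  {"slide":[-0.0015,0,-0.02],"rot":[0,0,0],"grip":0.02},
  {"slide":[0,0,-0.03],"rot":[0,0,0],"grip":0.02},
  {"slide":[0,0,-0.025],"rot":[0,0,0],"grip":0.02},
  {"slide":[0,0,-0.015],"rot":[0,0,0],"grip":0.02},
  {"slide":[0,0,-0.01],"rot":[0,0,0],"grip":0.02},
  {"slide":[0,0,-0.009],"rot":[0,0,0],"grip":0.02},
  {"slide":[0,0,0],"rot":[0,0,0],"grip":0.02},
  {"slide":[0,0,0],"rot":[0,0,0],"grip":0.02},
])

```text
time: 37.2
ee_pos: [0.4939, -0.3072, 0.0298]
eef_rot: [-0.022, 1.0, -0.0, 0.0]
ft_force: [0.9, 0.8, -0.3]
width: 0.0113
grip_force: 25.0
```

Emit:
arm_command([
  {"slide":[0,0,0],"rot":[0,0,0],"grip":0.4},
  {"slide":[0,0,0],"rot":[0,0,0],"grip":0.4},
  {"slide":[0,0,0],"rot":[0,0,0],"grip":0.4},
  {"slide":[0,0,0.03],"rot":[0,0,0],"grip":0.4},
  {"slide":[0,0,0.05],"rot":[0,0,0],"grip":0.4},
  {"slide":[0,0,0.05],"rot":[0,0,0],"grip":0.46},
  {"slide":[0,0,0.05],"rot":[0,0,0],"grip":0.46},
  {"slide":[0,0.02,0.05],"rot":[0,0,0],"grip":0.46},
])

```text
time: 38.2
ee_pos: [0.4932, -0.2882, 0.2611]
eef_rot: [-0.021, 1.0, 0.0, 0.0]
ft_force: [-0.1, -0.3, 0.8]
width: 0.0401
grip_force: 0.0
```

Emit:
arm_command([
  {"slide":[-0.01,0.04,0.03],"rot":[0,0,0],"grip":0.46},
  {"slide":[-0.01,0.03,0.03],"rot":[0,0,0],"grip":0.46},
  {"slide":[0,0,0],"rot":[0,0,0],"grip":0.46},
  {"slide":[0,0,0],"rot":[0,0,0],"grip":0.46},
  {"slide":[0,0,0],"rot":[0,0,0],"grip":0.46},
  {"slide":[0,0,0],"rot":[0,0,0],"grip":0.46},
  {"slide":[0,0,0],"rot":[0,0,0],"grip":0.46},
  {"slide":[0,0,0],"rot":[0,0,0],"grip":0.46},
])

```text
time: 39.2
ee_pos: [0.4737, -0.217, 0.3194]
eef_rot: [-0.023, 1.0, 0.0, -0.0]
ft_force: [-0.3, 0.6, -0.3]
width: 0.0399
grip_force: 0.0
```

```bash
python3 - <<'E'
from ov import *
s=sensors.read_state();print(s['time'],s['ee_pos'])
p=eyes.camera("wrist");pickle.dump(p,open("w10.pkl","wb"))
u=proj(p,(.5,-.22,.05));print(u)
x0=int(np.clip(u[0]-110,0,420));y0=int(np.clip(u[1]-80,0,235));print(x0,y0)
cv2.imwrite("pics/w10.png",cv2.resize(p["pixels"][y0:y0+165,x0:x0+220,::-1],None,fx=3.6,fy=3.6,interpolation=cv2.INTER_CUBIC))
E
```

```text
39.2 [ 0.47372416 -0.21702899  0.3194489 ]
[317.83063909 186.91637579]
207 106
```

View pics/w10.png

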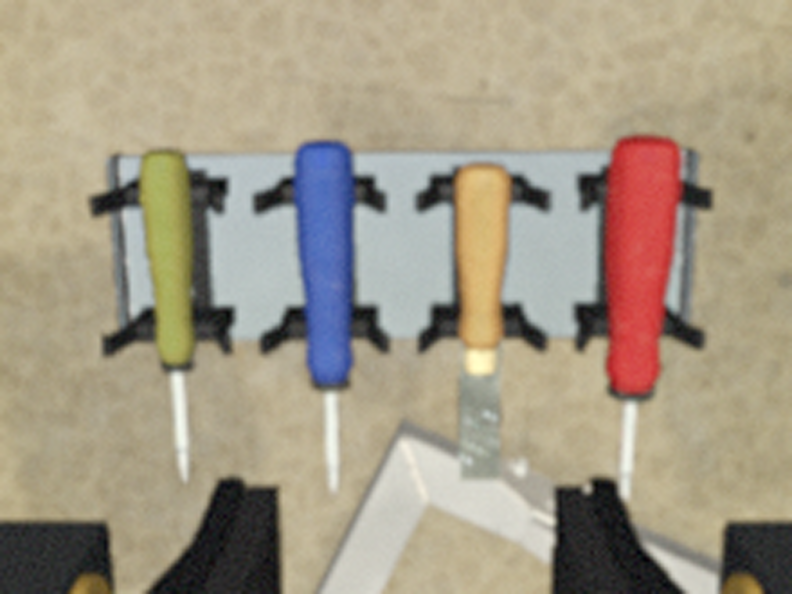

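The last picture shows all four tools in both clips (image rotated: olive far right in the world, then blue, wood, red far left). I'll check the lengthwise offsets and hand in if they hold.

```bash
python3 - <<'E'
from ov import *
p=pickle.load(open("w10.pkl","rb"))
f=lambda u,v,z: atz(p,(207+u/3.6-.5,106+v/3.6-.5),z)
ok=True
for n,a,b,L,s in [("olive",(184,482),(163,152),130,-.087),("blue",(334,492),(323,143),140,-.029),("wood",(480,478),(482,166),124,.029),("red",(626,500),(645,138),145,.087)]:
    A,B=f(*a,.047),f(*b,.052);g=B+(A-B)*(.5-22/L);m=np.array([.4922-.046*s,-.221+s])
    print(n,np.linalg.norm(A-B).round(3),g.round(4),"off mm",((g[:2]-m)*1e3).round(1)); ok&=abs(g[0]-m[0])<.005
for u in [(325,195),(325,325),(483,195),(483,325)]: print(f(*u,.058).round(4))
if ok: print(order.close_job())
E
```

```text
olive 0.129 [ 0.4941 -0.3053  0.0503] off mm [-2.1  2.7]
blue 0.136 [ 0.4925 -0.2475  0.0503] off mm [-1.1  2.5]
wood 0.122 [ 0.4908 -0.1907  0.0504] off mm [-0.   1.3]
red 0.142 [ 0.488  -0.1328  0.0503] off mm [-0.1  1.2]
[ 0.4635 -0.2484  0.058 ]
[ 0.5113 -0.2472  0.058 ]
[ 0.461  -0.1923  0.058 ]
[ 0.5087 -0.1894  0.058 ]
the job is handed in; nothing more can be done
None
```

All four tools now lie in both clips of the bench rack's saddles in reverse order (from left: red, wood, blue, olive), each with its grip point within about 2 mm lengthwise of midway between the clips, and the job was handed in at about 39 s.

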